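Put the file back in the bench caddy

ROBOT

A 6-joint arm with a two-finger parallel gripper is mounted at the origin on the work surface. World frame = base frame: x ahead of the robot, y to its left, z up, the work surface at z = 0. Lengths are in m, angles in rad, forces in N, time in s.
With the tool pointing down it reaches from about 0.3 to 0.875 m from the base axis. Payload 6.4 kg.
Tool frame: the origin (TCP) lies midway between the tips of the shut fingers; the grasp point (between the pads) lies 19 mm behind it; z points along the fingers, y is the line along which they close (so a half turn about z gives the same grasp; the last joint's range is limited). The gripper opens to 85 mm and grips with 20 to 120 N. Pads are 22 mm wide; open, the fingers measure 114 mm over their backs; the gripper's body (76 mm by 85 mm) begins 54 mm behind the grasp point. The pads swing forward as they close: fully open they stand 13 mm farther back than shut.
Start: joints at [-1.343, 0.181, 1.607, -0, 1.354, -0.206], TCP at [0.242, -0.522, 0.205] pointing down, gripper open.
Joint ranges: [-2.99, 2.99], [-0.89, 2.07], [0.3, 2.58], [-1.14, 4.28], [0, 2.63], [-3.12, 3.12]. Speed limits (rad/s): [2.57, 2.57, 3.01, 3.14, 3.14, 3.14].

INTERFACE

Orientations are given as a unit quaternion [w, x, y, z].
In Python, from bench import get_obs, camera, hand_in gives the robot as it stands.
- The arm moves only by the tool carry_out, never from a script. Its argument "plan" is a list that holds one entry, the list of rows, each a list of 7 numbers: the shift along the world's x, y, z in m, then the turn, a rotation vector about the world's x, y, z in rad, then the opening, from 0 (shut) to 1 (fully open). In form: [[[x, y, z, rx, ry, rz, hand], ...]]. A call has exactly 5 rows; each row is the pose to reach, as a shift and turn from the pose commanded when the call began; what a row does not reach only later rows make up. A row lasts 1/12 s, in which the tool goes at most 41.7 mm and 7.16 degrees, less where a joint would pass 70% of its speed; a pose out of reach is approached as far as the arm can. A call with a gripper value outside its range is refused whole. The fingers move at their own pace and stop on an object; the grip force is fixed at half the most. Time passes only in rows, so rows that repeat a pose let the fingers close, or fill a call up. It gives the time, the measured TCP pose, the force, the opening and the grip force at its end, in the units of the state.
- get_obs(): the state, without advancing time (a new reading comes with each control period).
- camera(name): name is "scene" or "top" or "wrist"; returns a dict with "pixels" (480x640x3 uint8, red, green, blue), "z_map" (480x640 float32, m along the optical axis (not along the pixel's ray), 0 where there is no reading), "camera_matrix" (3x3 intrinsics, pixels), "k1" (the pictures are not rectified: a ray, as slopes to the right and down, at radius r is drawn at 1 + k1 r^2 times it, then the intrinsics apply), "cam_to_world" (4x4, takes a point from camera to world coordinates). Camera axes: x right, y up, looking along -z (the intrinsics and any distortion apply to the point x, -y, -z); pixel columns grow to the right and rows downward; lengths in m; the calibration is good to about 2 mm. A picture is of the moment at which its call begins.
- hand_in(): hands the job in; it is judged then, once.
The state is a dict: "time_s": time; "q": joint angles; "dq": joint speeds; "joint_efforts": joint torques, N m; "eef_pos": TCP position; "eef_rot": TCP orientation; "wrist_force": force on the tool from outside, world axes, zero at the start; "torque": the same for the moment, N m; "opening": opening from 0.0 (shut) to 1.0 (fully open); "grasp_force": force on a finger pad.
Only numpy, scipy, OpenCV 4.12 (cv2) and the standard library are available. Lean on these libraries where they do the work, as an engineer would, in place of code of your own. Each camera call takes 0.05 s, during which the arm holds its last target. There are 200 camera calls.

TASK

The long-handled file is standing in one of the two steel cups on the spectacle maker's bench. Pull it up out of its cup and put it away in the empty, cork-floored cell of the wooden caddy, handle up: lower it until its tip is down on the cork before you let go, and leave it standing there (leaning on the cell's walls is fine). Keep both cups standing, and leave the graver in its cup, the jar and the tin in the caddy, and the spectacle frame where they are.

Things in the scene. Friction and masses are not known exactly. Their poses are not given: they have to be found in the camera images.
- file: flat hand file, 195 mm long, the taller tool, leaning tip down in file_cup. Steel blade 22 mm (x) by 6 mm (y), to 85 mm from the tip; brass ferrule 19 mm thick; round pale wooden handle from 91 to 195 mm, 20 mm thick at the ferrule, 27-28 mm from 135 to 180 mm. Origin: middle of the blade's lower tip; z runs up to the handle's end. About 0.12 kg
- file_grip (a point): point on the axis of the file's handle, 153 mm from the tip and 42 mm below the handle's end, where the handle is 28 mm thick; axes as the file's
- file_cup: plain steel cup, loose, 0.45 kg, that holds the file: 56 mm outside diameter, 50 mm inside, 80 mm high, floor 6 mm thick. Origin: centre of its underside, z up
- graver_cup: a second cup exactly like file_cup, which holds the graver. The two cups may stand in either order
- graver: engraver's tool that stays where it is: thin 7 mm steel shaft and short mushroom-shaped wooden handle 34 mm across, 131 mm long in all, standing in graver_cup, so that its top is about 55 mm above the rim. Origin: tip (lower end), z along it to the handle
- caddy: fixed open-topped plywood box, 62 mm (x) by 174 mm (y) by 90 mm high; walls and floor 6 mm; two 6 mm dividers make a row of three cells along its y, each 50 mm square inside and 84 mm deep, centred at y = -56, 0 and +56 mm. Origin: centre of its underside, z up
- pad: thin cork pad, 46 mm square and 4 mm thick, fixed on the floor of the empty cell (any of the three) and centred in it. Origin: centre of the pad's underside, 6 mm above the bench; its top is 4 mm higher, and the cell's rim is 84 mm above its origin. Axes as the caddy's
- jar_a: glass jar with a steel cap, 40 mm diameter, 72 mm high, standing in one cell of the caddy. Origin: centre of its underside, z up
- jar_b: aluminium tin, 40 mm diameter, 60 mm high, standing in another cell of the caddy. Origin: centre of its underside, z up
- spectacles: black spectacle frame with folded arms, resting on its lower rims on the bench, about 140 mm wide (its y), 30 mm deep, 43 mm high. Origin: on the bench below the middle of the bridge
Things that resemble listed ones, but are neither listed nor needed, are in the scene too. Leave any orange or red look-alike of the file alone.

How it is judged:
On the way, in this order (a step that is already met when the one before it is completed fails the run):
1. the file is held in the fingers with its tip clear above the rim of its cup (z of file in the frame of file_cup above 0.082 m and contact force between the fingers and file above 0.5 N), for 0.1 s.
2. still held, the file is lowered into the empty cell until its tip is at the cork (x of file in the frame of pad between -0.027 and 0.027 m and y of file in the frame of pad between -0.027 and 0.027 m and z of file in the frame of pad below 0.018 m and angle between file's own z axis and vertical below 0.7 rad and contact force between the fingers and file above 0.5 N), for 0.1 s.
At the end, for the whole second after the job is handed in: The file stands handle up in the empty cell, tip within 14 mm of the cork, leaning under 40 degrees, released and at rest; both cups upright, the graver in its cup, jar and tin standing in their cells, the spectacle frame within 40 mm of its start (x of file in the frame of pad between -0.027 and 0.027 m and y of file in the frame of pad between -0.027 and 0.027 m and z of file in the frame of pad below 0.018 m and angle between file's own z axis and vertical below 0.7 rad and linear speed of file below 0.03 m/s and contact force between the fingers and file below 0.1 N and angle between each of file_cup, graver_cup's own z axis and vertical below 0.2 rad and horizontal distance between graver and graver_cup below 0.03 m and z of graver in the frame of graver_cup below 0.05 m and z of each of jar_a, jar_b in the frame of caddy below 0.03 m and angle between each of jar_a, jar_b's own z axis and vertical below 0.4 rad and distance of spectacles from where it was at the start of the episode below 0.04 m); the robot touches nothing.
It fails at once if a cup is tipped by more than 30 degrees (angle between any of file_cup, graver_cup's own z axis and vertical above 0.52 rad).
It fails at once if the graver is pulled out of its cup (z of graver in the frame of graver_cup above 0.07 m).
It fails at once if the jar or the tin is lifted or tipped out of its cell (z of any of jar_a, jar_b in the frame of caddy above 0.05 m).
It fails at once if the spectacle frame is shoved more than 40 mm (distance of spectacles from where it was at the start of the episode above 0.04 m).
It also fails if it takes over 40 s, if anything falls off the work surface, if the arm or the gripper's body presses on something with over 40 N, if the wrist force passes 120 N, or if a joint passes its speed limit or range.

## Working session

There is one attempt and no reset: what is moved stays moved. The work goes in short steps, Python scripts to look and compute and a tool call to move; the robot and the scene stay as the last step left them, time stands still between calls to the robot, and variables do not carry over. Pictures are saved under pics/ and viewed, at most 10 in all, crops included, and the job is handed in when it is done.

Besides the shell and the picture viewer there is one more tool, called after ">>>" by a JSON object that holds its "method" and its "body". carry_out: Moves the arm, as the interface text tells. Its arguments: {"type":"object","properties":{"plan":{"type":"array","items":{"type":"array","items":{"type":"array","items":{"type":"number"}}}}},"required":["plan"]}

```bash
mkdir -p pics
cat > h.py <<'E'
import numpy as np, cv2
from bench import get_obs, camera, hand_in
def cloud(c):
    K=np.array(c["camera_matrix"]);k1=float(c["k1"]);z=c["z_map"];h,w=z.shape
    u,v=np.meshgrid(np.arange(w),np.arange(h))
    p=cv2.undistortPoints(np.stack([u,v],-1).reshape(-1,1,2).astype(float),K,np.array([k1,0,0,0,0.])).reshape(h,w,2)
    P=np.stack([p[...,0]*z,-p[...,1]*z,-z,np.ones_like(z)],-1)
    W=(P@np.array(c["cam_to_world"]).T)[...,:3]; W[z==0]=np.nan
    return W
def snap(n,f):
    c=camera(n); cv2.imwrite(f,c["pixels"][...,::-1]); np.save(f[:-4]+".npy",cloud(c)); return c
E
python3 - <<'E'
from h import *
a=snap("scene","pics/s1.png");b=snap("top","pics/t1.png")
print(a["cam_to_world"],b["cam_to_world"],get_obs())
E
```

```text
[[ 0.79039905 -0.48896305  0.36903181  0.90292792]
 [ 0.6125439   0.62326277 -0.48614143 -0.52190939]
 [ 0.00770141  0.61029391  0.79213764  0.98330374]
 [ 0.          0.          0.          1.        ]] [[-0.01899016  0.99015622 -0.13867238  0.39940086]
 [-0.99951956 -0.02219902 -0.0216298  -0.02454649]
 [-0.02449527  0.13819501  0.99010208  0.95270732]
 [ 0.          0.          0.          1.        ]] {'time_s': 0.1, 'q': array([-1.34329703e+00,  1.81473191e-01,  1.60787893e+00, -2.74752056e-05,
        1.35379807e+00, -2.06288338e-01]), 'dq': array([ 0.00159772, -0.00209723, -0.00184358,  0.0003313 ,  0.00095852,
        0.00049835]), 'joint_efforts': array([ 5.44780255e-05, -4.45882237e+01, -3.52239203e+01, -2.89629133e-04,
        4.09232540e-03, -7.43180152e-06]), 'eef_pos': array([ 0.24157155, -0.52121711,  0.2046847 ]), 'eef_rot': array([-7.78584403e-04,  9.76569666e-01,  2.15200095e-01, -2.16714496e-05]), 'wrist_force': array([ 0.09541294,  0.46241472, -0.33063473]), 'torque': array([-0.02138656,  0.00870107, -0.03567578]), 'grasp_force': 0.0, 'opening': 1.001195133561989}
```

View pics/s1.png

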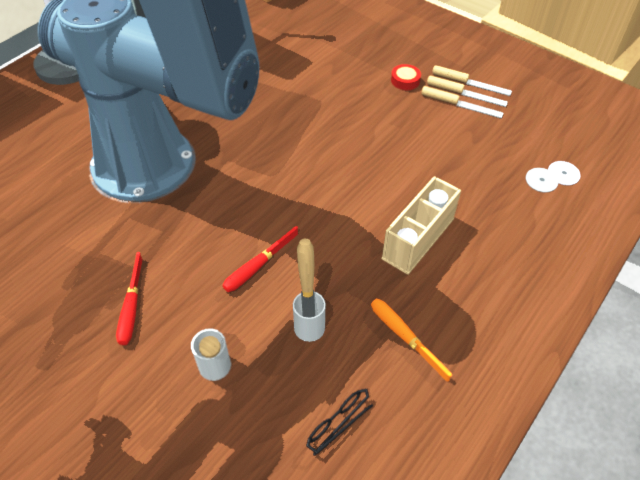

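View pics/t1.png

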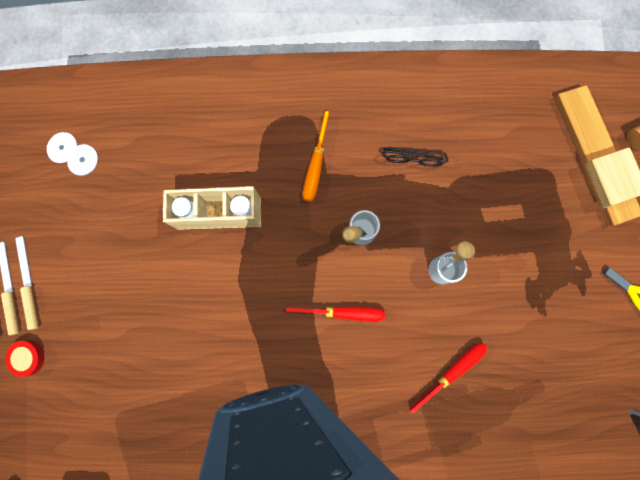

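The scene view shows the file at (306,265) in the cup at (309,317), and the graver cup at (212,355). In the top view the file cup is at (364,228) with the handle end at (350,234), and the graver is at (465,250). The caddy centre is about (211,208) and its middle cell is cork-coloured and empty. Next I'll measure these.

Run:
```python
from h import *
np.set_printoptions(precision=4,suppress=True)
S=np.load("pics/s1.npy");T=np.load("pics/t1.npy")
print("table",S[400,200],T[300,250])
def box(W,r0,r1,c0,c1): 
    P=W[r0:r1,c0:c1].reshape(-1,3); return P[~np.isnan(P).any(1)]
A=box(S,230,345,285,330);B=box(T,205,250,335,385)
for n,P in(("S",A),("T",B)):
    rim=P[(P[:,2]>.074)&(P[:,2]<.084)]; print(n,"rim band",rim.min(0),rim.max(0),len(rim))
    h=P[(P[:,2]>.092)]; print(" top",h[:,2].max(),len(h))
    for z in np.arange(.1,.22,.012):
        q=h[abs(h[:,2]-z)<.006]
        if len(q)>3: print(round(z,3),len(q),np.median(q,0),np.ptp(q,0))
# caddy rim
C=box(T,180,235,155,270);r=C[abs(C[:,2]-.09)<.008];print("caddy rim",r.min(0),r.max(0))
(c,s,a)=cv2.minAreaRect(r[:,:2].astype(np.float32));print(c,s,a)
C=box(S,175,275,380,465);r=C[abs(C[:,2]-.09)<.004];(c,s,a)=cv2.minAreaRect(r[:,:2].astype(np.float32));print("S",c,s,a)
for p in((181,208),(211,211),(240,206)): print("cell",T[p[1],p[0]])
G=box(T,235,290,425,480);r=G[abs(G[:,2]-.078)<.006];print("graver cup rim",r.min(0),r.max(0));r=G[G[:,2]>.1];print("graver",r.min(0),r.max(0))
G=box(T,140,170,375,450);r=G[G[:,2]>.015];print("spec",r.min(0),r.max(0))
```

```text
table [ 0.4918 -0.3156  0.0018] [0.4143 0.1333 0.0033]
S rim band [ 0.5215 -0.1238  0.074 ] [ 0.5776 -0.0675  0.084 ] 265
 top 0.19930495084952526 798
0.1 52 [ 0.5389 -0.0853  0.1004] [0.0145 0.0201 0.0114]
0.112 66 [ 0.5362 -0.0842  0.1116] [0.022  0.0192 0.0115]
0.124 64 [ 0.5357 -0.0826  0.1233] [0.0232 0.0171 0.0119]
0.136 81 [ 0.5334 -0.0806  0.1359] [0.0245 0.0185 0.0118]
0.148 85 [ 0.5315 -0.0791  0.1477] [0.0235 0.021  0.0119]
0.16 98 [ 0.5299 -0.0765  0.1595] [0.0271 0.0209 0.0118]
0.172 107 [ 0.5269 -0.0747  0.1718] [0.025  0.0269 0.0117]
0.184 128 [ 0.524  -0.0706  0.1847] [0.026  0.0241 0.0116]
0.196 104 [ 0.5178 -0.0638  0.1939] [0.0215 0.0205 0.0092]
T rim band [ 0.5206 -0.1217  0.0741] [ 0.5756 -0.0673  0.0834] 137
 top 0.1959944574308099 255
0.136 6 [ 0.5254 -0.083   0.1361] [0.0133 0.0052 0.0099]
0.148 7 [ 0.5285 -0.0791  0.149 ] [0.0221 0.0084 0.0074]
0.16 12 [ 0.5225 -0.0771  0.1584] [0.0279 0.0128 0.0093]
0.172 27 [ 0.5173 -0.0736  0.173 ] [0.0283 0.0275 0.0118]
0.184 103 [ 0.5149 -0.0632  0.1846] [0.0253 0.0251 0.0118]
0.196 97 [ 0.5148 -0.0614  0.192 ] [0.0167 0.0181 0.006 ]
caddy rim [0.5619 0.1115 0.082 ] [0.6261 0.2867 0.0929]
(0.5941655039787292, 0.1990562230348587) (0.06369873881340027, 0.17492620646953583) 0.5561572313308716
S (0.5948925018310547, 0.19796673953533173) (0.06442893296480179, 0.1789684295654297) 0.9376538991928101
cell [nan nan nan]
cell [0.5967 0.2127 0.0102]
cell [0.5939 0.1427 0.0634]
graver cup rim [ 0.4401 -0.2809  0.072 ] [ 0.4925 -0.2253  0.0821]
graver [ 0.476  -0.2833  0.1008] [ 0.5067 -0.2515  0.1355]
spec [ 0.6805 -0.2718  0.015 ] [ 0.7185 -0.1372  0.0436]
```

```bash
cat > fit.py <<'E'
from h import *
from scipy.optimize import least_squares
from scipy.spatial.transform import Rotation as R
np.set_printoptions(precision=4,suppress=True)
def box(W,r0,r1,c0,c1): 
    P=W[r0:r1,c0:c1].reshape(-1,3); return P[~np.isnan(P).any(1)]
prof=lambda s: np.interp(s,[.091,.135,.180,.195],[.010,.0138,.0138,.009])
def fit(P):
    def f(p):
        d=np.array([p[3],p[4],1]);d/=np.linalg.norm(d);v=P-np.array([p[0],p[1],p[2]])
        s=v@d; return np.linalg.norm(v-np.outer(s,d),axis=1)-prof(s)
    # tip at p0..2; end-plane handled by the tool's known length
    top=P[:,2].max()
    g=lambda p: np.r_[f([p[0],p[1],zt(p,top),p[2],p[3]])]
    zt=lambda p,top: top-.195/np.sqrt(1+p[2]**2+p[3]**2)-.003
    r=least_squares(g,[.57,-.115,-.25,.25],loss="soft_l1",f_scale=.002); p=r.x
    d=np.array([p[2],p[3],1]);d/=np.linalg.norm(d)
    return np.array([p[0],p[1],zt(p,top)]),d,np.sqrt(np.mean(r.fun**2))
E
python3 - <<'E'
from fit import *
S=np.load("pics/s1.npy");T=np.load("pics/t1.npy")
A=box(S,230,345,285,330);B=box(T,205,250,335,385)
A=A[A[:,2]>.115];B=B[B[:,2]>.125]
for P in(A,B,np.r_[A,B]):
    t,d,e=fit(P);print("tip",t,"d",d,"deg",np.degrees(np.arccos(d[2])),"rms",e,"end",t+.195*d,"grip",t+.150*d)
o=get_obs();q=o["eef_rot"];R0=R.from_quat(q,scalar_first=True);M=R0.as_matrix()
# align z to -d; keep y roughly lean direction
z=-d;y=np.array([-d[0],-d[1],0]);y/=np.linalg.norm(y)
y=y if y@M[:,1]>0 else -y
y-=z*(y@z);y/=np.linalg.norm(y);x=np.cross(y,z)
Rt=R.from_matrix(np.c_[x,y,z]);rv=(Rt*R0.inv()).as_rotvec();print("rotvec",rv)
tcp=t+.150*d+.019*z;print("tcp grasp",tcp,"shift",tcp-o["eef_pos"],"pre shift",tcp+.1*d-o["eef_pos"])
E
```

```text
tip [ 0.5726 -0.1233  0.0138] d [-0.2419  0.2563  0.9358] deg 20.63932764682116 rms 0.005230545451248728 end [ 0.5254 -0.0733  0.1963] grip [ 0.5363 -0.0849  0.1542]
tip [ 0.5456 -0.0932  0.0035] d [-0.1613  0.172   0.9718] deg 13.637551593303481 rms 0.00248175606028462 end [ 0.5142 -0.0597  0.193 ] grip [ 0.5215 -0.0674  0.1493]
tip [ 0.5782 -0.1312  0.0203] d [-0.2938  0.3151  0.9024] deg 25.519128854661176 rms 0.006082389448622422 end [ 0.5209 -0.0697  0.1963] grip [ 0.5342 -0.0839  0.1557]
rotvec [-0.3725 -0.2502  0.3113]
tcp grasp [ 0.5397 -0.0899  0.1385] shift [ 0.2982  0.4313 -0.0661] pre shift [0.2688 0.4628 0.0241]
```

The rms is 5 mm, so the axis went to the near side of the surface. I'll refit starting from the handle end, with end-cap points and outliers removed.

```bash
cat > fit.py <<'E'
from h import *
from scipy.optimize import least_squares
from scipy.spatial.transform import Rotation as R
np.set_printoptions(precision=4,suppress=True)
def box(W,r0,r1,c0,c1): 
    P=W[r0:r1,c0:c1].reshape(-1,3); return P[~np.isnan(P).any(1)]
prof=lambda s: np.interp(s,[.091,.135],[.010,.0138])
L=.195
def fit(P,top,cam):
    def f(p):  # p: axis x,y at z=.15, slopes
        d=np.array([p[2],p[3],1]);n=np.linalg.norm(d);d/=n;v=P-np.array([p[0],p[1],.15])
        s=v@d; return np.linalg.norm(v-np.outer(s,d),axis=1)-prof(s+L-(top-.15)*n)
    m=np.median(P[abs(P[:,2]-.15)<.01],0); i=m-.01*(cam-m)/np.linalg.norm(cam-m)
    r=least_squares(f,[i[0],i[1],-.2,.2],loss="soft_l1",f_scale=.001); p=r.x
    d=np.array([p[2],p[3],1]);n=np.linalg.norm(d);d/=n
    end=np.array([p[0],p[1],.15])+d*(top-.15)*n
    return end-L*d,d,np.median(abs(r.fun))
E
cat > run.py <<'E'
from fit import *
S=np.load("pics/s1.npy");T=np.load("pics/t1.npy")
A=box(S,230,345,285,330);B=box(T,205,250,335,385)
A=A[(A[:,2]>.112)&(A[:,2]<.178)]
t,d,e=fit(A,.193,np.array([.9,-.52,.98]))
print("tip",t,"d",d,"deg",np.degrees(np.arccos(d[2])),"med",e,"end",t+.195*d)
o=get_obs();q=o["eef_rot"];R0=R.from_quat(q,scalar_first=True);M=R0.as_matrix()
z=-d;y=np.array([-d[0],-d[1],0]);y/=np.linalg.norm(y)
y=y if y@M[:,1]>0 else -y
y-=z*(y@z);y/=np.linalg.norm(y);x=np.cross(y,z)
Rt=R.from_matrix(np.c_[x,y,z]);rv=(Rt*R0.inv()).as_rotvec();print("rotvec",rv)
tcp=t+.150*d+.019*z;print("tcp grasp",tcp,"shift",tcp-o["eef_pos"],"pre shift",tcp+.1*d-o["eef_pos"])
E
python3 run.py
```

```text
tip [ 0.5491 -0.0939  0.0041] d [-0.1797  0.1709  0.9688] deg 14.3582743274569 med 0.0007390461585452084 end [ 0.5141 -0.0605  0.193 ]
rotvec [-0.2063 -0.1476  0.3746]
tcp grasp [ 0.5256 -0.0715  0.131 ] shift [ 0.284   0.4497 -0.0737] pre shift [0.266  0.4668 0.0232]
```

Now the fit is consistent: the tip comes out at z 4 mm at the middle of the cup, and the handle end agrees with the top view. I'll move to the pre-grasp pose.

>>> {"method": "carry_out", "body": {"plan": [[[0.018,0.034,0.01,-0.04,-0.03,0.075,1],[0.036,0.068,0.02,-0.08,-0.06,0.15,1],[0.054,0.102,0.03,-0.12,-0.09,0.225,1],[0.072,0.136,0.04,-0.165,-0.12,0.3,1],[0.09,0.17,0.05,-0.206,-0.148,0.375,1]]]}}

```text
time_s: 0.52
eef_pos: [0.3321, -0.3498, 0.2551]
eef_rot: [0.116, 0.911, 0.393, 0.05]
wrist_force: [0.5, -0.5, 0.8]
opening: 1.0
grasp_force: 0.0
```

>>> {"method": "carry_out", "body": {"plan": [[[0.019,0.033,0.005,0,0,0,1],[0.038,0.066,0.01,0,0,0,1],[0.057,0.099,0.01,0,0,0,1],[0.076,0.132,0.01,0,0,0,1],[0.095,0.165,0.01,0,0,0,1]]]}}

```text
time_s: 0.93
eef_pos: [0.427, -0.185, 0.2657]
eef_rot: [0.116, 0.912, 0.391, 0.05]
wrist_force: [0.8, -0.8, 0.2]
opening: 1.003
grasp_force: 0.0
```

>>> {"method": "carry_out", "body": {"plan": [[[0.02,0.033,0,0,0,0,1],[0.04,0.066,0,0,0,0,1],[0.06,0.1,0,0,0,0,1],[0.08,0.132,-0.02,0,0,0,1],[0.08,0.132,-0.03,0,0,0,1]]]}}

```text
time_s: 1.35
eef_pos: [0.5085, -0.0492, 0.2342]
eef_rot: [0.114, 0.911, 0.394, 0.051]
wrist_force: [-0.5, 1.1, -0.3]
opening: 1.004
grasp_force: 0.0
```

```bash
python3 run.py
python3 - <<'E'
from h import *
print(get_obs()); snap("scene","pics/s2.png")
E
```

```text
tip [ 0.5491 -0.0939  0.0041] d [-0.1797  0.1709  0.9688] deg 14.3582743274569 med 0.0007390461585452084 end [ 0.5141 -0.0605  0.193 ]
rotvec [-0.0013  0.0018 -0.0065]
tcp grasp [ 0.5256 -0.0715  0.131 ] shift [ 0.0171 -0.0223 -0.1032] pre shift [-0.0009 -0.0052 -0.0063]
{'time_s': 1.35, 'q': array([-0.2475583 , -0.13714044,  1.89435706, -0.1294433 ,  1.16581882,
        0.54464037]), 'dq': array([-0.06886775,  0.09939647,  0.19381653, -0.04305739, -0.23311928,
       -0.06260926]), 'joint_efforts': array([  1.88976936, -30.51809549, -39.96707082,  -0.48687369,
        -1.15329981,   1.05764408]), 'eef_pos': array([ 0.50850881, -0.04919909,  0.23421301]), 'eef_rot': array([0.11446092, 0.91057798, 0.39392298, 0.05070625]), 'wrist_force': array([-0.47489451,  1.08236539, -0.33761371]), 'torque': array([ 0.10911595,  0.12338275, -0.06523901]), 'grasp_force': 0.0, 'opening': 1.0036974192663213}
```

View pics/s2.png

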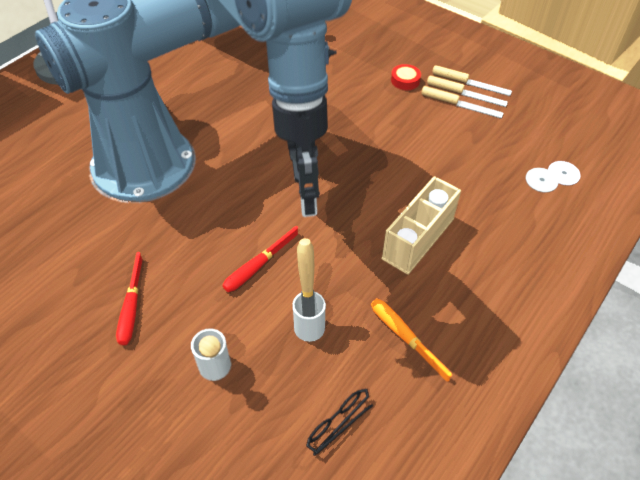

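The view shows the fingers at (308,205), directly above and in line with the handle end at (305,243). I'll descend along the axis, then close.

>>> {"method": "carry_out", "body": {"plan": [[[0.004,-0.003,-0.02,0,0,0,1],[0.008,-0.006,-0.045,0,0,0,1],[0.013,-0.012,-0.075,0,0,0,1],[0.019,-0.017,-0.104,0,0,0,1],[0.019,-0.017,-0.104,0,0,0,1]]]}}

```text
time_s: 1.82
eef_pos: [0.5215, -0.0723, 0.1254]
eef_rot: [0.112, 0.912, 0.391, 0.045]
wrist_force: [-1.4, -0.4, -1.1]
opening: 1.0
grasp_force: 0.0
```

```bash
python3 run.py
python3 - <<'E'
from h import *
for n in("scene","wrist"):
    snap(n,"pics/%s3.png"%n)
a=cv2.imread("pics/scene3.png")[100:360,200:440];b=cv2.imread("pics/wrist3.png")
cv2.imwrite("pics/m3.png",np.hstack([cv2.resize(a,(443,480)),cv2.resize(b,(357,268)) if 0 else cv2.copyMakeBorder(cv2.resize(b,(357,268)),0,212,0,0,0)]))
E
```

```text
tip [ 0.5491 -0.0939  0.0041] d [-0.1797  0.1709  0.9688] deg 14.3582743274569 med 0.0007390461585452084 end [ 0.5141 -0.0605  0.193 ]
rotvec [-0.0017 -0.009   0.0016]
tcp grasp [ 0.5256 -0.0715  0.131 ] shift [0.0041 0.0008 0.0056] pre shift [-0.0139  0.0179  0.1025]
```

View pics/m3.png

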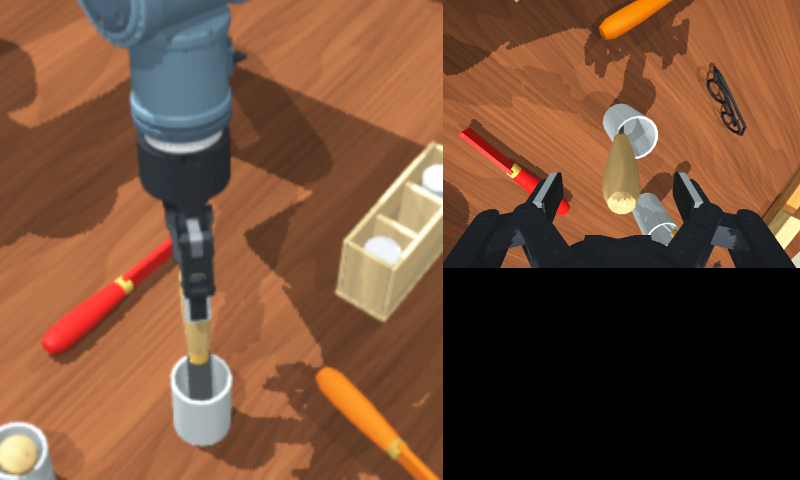

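The handle lies between the pads: left picture at (195,310), wrist view at (622,190), near the middle. I'll close.

>>> {"method": "carry_out", "body": {"plan": [[[0,0,0.002,0,0,0,0.6],[0,0,0.002,0,0,0,0.2],[0,0,0.002,0,0,0,0],[0,0,0.002,0,0,0,0],[0,0,0.002,0,0,0,0]]]}}

```text
time_s: 2.33
eef_pos: [0.5262, -0.0718, 0.1346]
eef_rot: [0.116, 0.912, 0.391, 0.05]
wrist_force: [-4.1, 2.6, 13.0]
opening: 0.301
grasp_force: 37.6
```

>>> {"method": "carry_out", "body": {"plan": [[[0,0,0,0,0,0,0],[0,0,0,0,0,0,0],[0,0,0,0,0,0,0],[0,0,0,0,0,0,0],[0,0,0,0,0,0,0]]]}}

```text
time_s: 2.75
eef_pos: [0.5265, -0.0717, 0.1348]
eef_rot: [0.116, 0.911, 0.391, 0.05]
wrist_force: [-1.1, 2.0, 6.3]
opening: 0.291
grasp_force: 58.6
```

The grip is 58.6 N at about 25 mm, as expected for the handle. I'll lift along the axis.

>>> {"method": "carry_out", "body": {"plan": [[[-0.004,0.003,0.02,0,0,0,0],[-0.008,0.007,0.045,0,0,0,0],[-0.013,0.012,0.07,0,0,0,0],[-0.018,0.017,0.095,0,0,0,0],[-0.022,0.021,0.12,0,0,0,0]]]}}

```text
time_s: 3.17
eef_pos: [0.5029, -0.0502, 0.2545]
eef_rot: [0.115, 0.912, 0.391, 0.049]
wrist_force: [-0.3, -0.6, -1.5]
opening: 0.292
grasp_force: 59.4
```

>>> {"method": "carry_out", "body": {"plan": [[[0,0,0.015,0,0,0,0],[0,0,0.03,0,0,0,0],[0,0,0.03,0,0,0,0],[0,0,0.03,0,0,0,0],[0,0,0.03,0,0,0,0]]]}}

```text
time_s: 3.58
eef_pos: [0.503, -0.0505, 0.2821]
eef_rot: [0.115, 0.912, 0.391, 0.049]
wrist_force: [-0.7, 0.6, -1.4]
opening: 0.29
grasp_force: 59.4
```

Run:
```python
from h import *
c=snap("scene","pics/s4.png"); print(get_obs())
```

```text
{'time_s': 3.6333, 'q': array([-0.2510291 , -0.18370474,  1.83873814, -0.12740229,  1.27019505,
        0.53338052]), 'dq': array([-0.00037359,  0.00401643,  0.00258168,  0.00014546,  0.00323485,
       -0.00170087]), 'joint_efforts': array([ 5.61985339e-02, -2.94280457e+01, -3.89354503e+01, -6.28254879e-01,
       -1.12371203e+00,  1.93205337e-04]), 'eef_pos': array([ 0.50286884, -0.05052978,  0.28173697]), 'eef_rot': array([0.11467302, 0.9117637 , 0.39137227, 0.04862913]), 'wrist_force': array([-0.3351894 , -0.39113938, -1.44206094]), 'torque': array([ 0.12594856,  0.10273482, -0.05205499]), 'grasp_force': 59.392765536904335, 'opening': 0.29196624259563725}
```

View pics/s4.png

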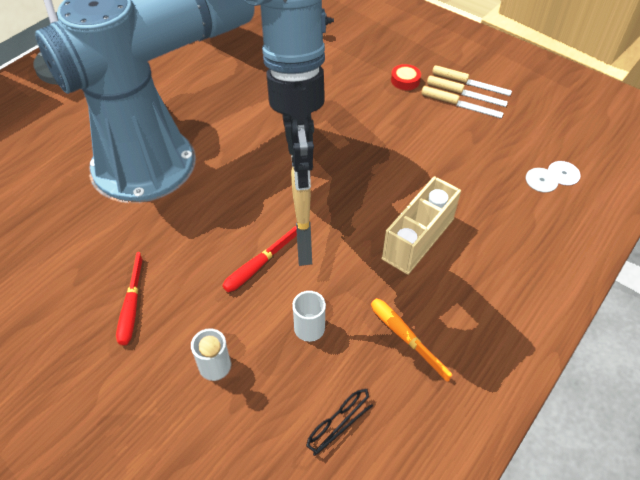

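The file is held, with its blade tip at (304,264), clear of the cup still standing at (309,317). I'll measure how the tip sits in the hand.

Run:
```python
from fit import *
S=np.load("pics/s4.npy");o=get_obs();M=R.from_quat(o["eef_rot"],scalar_first=True).as_matrix();t=o["eef_pos"]
P=box(S,192,272,288,320);Q=(P-t)@M   # tool frame
k=(Q[:,2]>-.01)&(np.hypot(Q[:,0],Q[:,1])<.045);Q=Q[k]
for z in np.arange(0,.15,.012):
    q=Q[abs(Q[:,2]-z)<.006]
    if len(q)>3: print(round(z,3),len(q),np.median(q,0),np.ptp(q,0))
print("zmax",Q[:,2].max(),"M",M); 
# blade plane
q=Q[(Q[:,2]>.06)&(Q[:,2]<.125)];c=q.mean(0);u,s,v=np.linalg.svd(q-c);print(c,s/np.sqrt(len(q)),v)
cam=np.array([.903,-.522,.983]);print("cam dir in tool",(cam-t)@M)
z=-np.array([-.1797,.1709,.9688])
# rotation to vertical
T=np.array([0,0,-1.]);ax=np.cross(M[:,2],T);print("rotvec to vertical",ax/np.linalg.norm(ax)*np.arccos(M[:,2]@T))
```

```text
0.0 95 [-0.0022  0.0106 -0.0003] [0.0259 0.014  0.0113]
0.012 99 [-0.0015  0.0102  0.0116] [0.0227 0.0149 0.0118]
0.024 87 [-0.0008  0.0097  0.0238] [0.0215 0.0164 0.0117]
0.036 73 [-0.0012  0.009   0.0357] [0.0202 0.0122 0.0118]
0.048 81 [-0.0016  0.0067  0.0481] [0.0222 0.0123 0.0118]
0.06 80 [-0.0001  0.0033  0.0607] [0.0216 0.0101 0.0117]
0.072 84 [-0.0017  0.0035  0.0721] [0.0209 0.0056 0.012 ]
0.084 83 [-0.0012  0.003   0.0844] [0.0221 0.0062 0.0117]
0.096 83 [-0.0002  0.0032  0.0952] [0.0222 0.0122 0.0118]
0.108 80 [-0.0019  0.0034  0.1081] [0.022  0.0073 0.0118]
0.12 78 [-0.0012  0.0035  0.1198] [0.0215 0.0089 0.0118]
0.132 21 [-0.0031  0.0029  0.1277] [0.0199 0.0053 0.0047]
zmax 0.13076770855427317 M [[ 0.6889  0.7025  0.1784]
 [ 0.7248 -0.6674 -0.171 ]
 [-0.0011  0.2472 -0.969 ]]
[-0.0012  0.0032  0.092 ] [0.0188 0.0065 0.0015] [[-0.0059 -0.0036  1.    ]
 [-1.     -0.0067 -0.0059]
 [-0.0067  1.      0.0035]]
cam dir in tool [-0.0668  0.7691 -0.5275]
rotvec to vertical [0.1728 0.1803 0.    ]
```

The file is aligned with the tool and its tip is 131 mm beyond the TCP. So over the cell the TCP should be at (0.595,0.199), and z 0.141 means touching the cork. I'll traverse and turn it upright.

>>> {"method": "carry_out", "body": {"plan": [[[0.01,0.028,0,0.035,0.036,0,0],[0.021,0.058,0,0.07,0.072,0,0],[0.032,0.088,0,0.105,0.108,0,0],[0.043,0.118,0,0.14,0.144,0,0],[0.054,0.148,0,0.173,0.18,0,0]]]}}

```text
time_s: 4.05
eef_pos: [0.5576, 0.0986, 0.2819]
eef_rot: [-0.001, 0.919, 0.394, -0.0]
wrist_force: [0.4, -0.5, -0.9]
opening: 0.291
grasp_force: 59.4
```

>>> {"method": "carry_out", "body": {"plan": [[[0.012,0.03,0,0,0,0,0],[0.023,0.06,0,0,0,0,0],[0.032,0.085,0,0,0,0,0],[0.038,0.101,0,0,0,0,0],[0.038,0.101,0,0,0,0,0]]]}}

```text
time_s: 4.47
eef_pos: [0.5955, 0.2013, 0.281]
eef_rot: [-0.0, 0.918, 0.396, -0.0]
wrist_force: [-0.1, 0.5, -1.0]
opening: 0.294
grasp_force: 59.4
```

Run:
```python
from fit import *
a=snap("scene","pics/s5.png");b=snap("top","pics/t5.png");o=get_obs();M=R.from_quat(o["eef_rot"],scalar_first=True).as_matrix();t=o["eef_pos"]
print(o["time_s"],t,M[:,2],o["grasp_force"],o["wrist_force"])
S=np.load("pics/s5.npy").reshape(-1,3)
k=(abs(S[:,0]-t[0])<.03)&(abs(S[:,1]-t[1])<.03)&(S[:,2]>.11)&(S[:,2]<.22);Q=S[k]
for z in(.15,.165,.18,.2):
    q=Q[abs(Q[:,2]-z)<.007];print(z,len(q),q.min(0),q.max(0)) if len(q) else 0
print("tip z",Q[:,2].min())
i=cv2.imread("pics/s5.png")[90:300,330:530];j=cv2.imread("pics/t5.png")[150:270,130:300]
cv2.imwrite("pics/m5.png",np.hstack([cv2.resize(i,(400,420)),cv2.resize(j,(400,420))]))
```

```text
4.5667 [0.595  0.1985 0.2815] [-0.0002 -0.0015 -1.    ] 59.39654381945729 [-0.4916 -0.7026 -1.1786]
0.15 29 [0.5856 0.191  0.1491] [0.6038 0.2072 0.1568]
0.165 66 [0.585  0.1901 0.1582] [0.6038 0.2083 0.1719]
0.18 72 [0.5849 0.1911 0.1733] [0.6038 0.2091 0.187 ]
0.2 74 [0.5852 0.1904 0.1931] [0.6047 0.2084 0.207 ]
tip z 0.1491305926146146
```

View pics/m5.png

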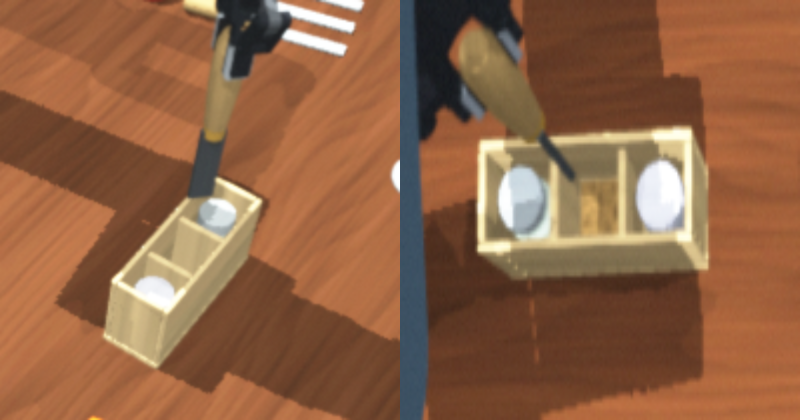

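The blade is vertical over the middle cell (cork visible at (600,205) in the right-hand picture). Its measured centre is (0.5945,0.199), which is within 1 mm of the cell centre, and the tip is at z 0.150. I'll lower it.

>>> {"method": "carry_out", "body": {"plan": [[[0,0,-0.03,0,0,0,0],[0,0,-0.06,0,0,0,0],[0,0,-0.09,0,0,0,0],[0,0,-0.115,0,0,0,0],[0,0,-0.125,0,0,0,0]]]}}

```text
time_s: 4.98
eef_pos: [0.5925, 0.1965, 0.1534]
eef_rot: [-0.0, 0.919, 0.394, -0.003]
wrist_force: [-1.1, -0.1, -1.3]
opening: 0.296
grasp_force: 59.4
```

>>> {"method": "carry_out", "body": {"plan": [[[0,0,-0.005,0,0,0,0],[0,0,-0.009,0,0,0,0],[0,0,-0.012,0,0,0,0],[0,0,-0.014,0,0,0,0],[0,0,-0.014,0,0,0,0]]]}}

```text
time_s: 5.4
eef_pos: [0.5963, 0.1983, 0.1455]
eef_rot: [0.001, 0.919, 0.394, 0.002]
wrist_force: [0.5, 0.7, -0.0]
opening: 0.294
grasp_force: 59.4
```

>>> {"method": "carry_out", "body": {"plan": [[[0,0,-0.001,0,0,0,0],[0,0,-0.002,0,0,0,0],[0,0,-0.002,0,0,0,0],[0,0,-0.002,0,0,0,0],[0,0,-0.002,0,0,0,0]]]}}

```text
time_s: 5.82
eef_pos: [0.5961, 0.1983, 0.1431]
eef_rot: [0.001, 0.919, 0.394, 0.002]
wrist_force: [-0.6, -0.1, 1.9]
opening: 0.288
grasp_force: 59.6
```

>>> {"method": "carry_out", "body": {"plan": [[[0,0,-0.001,0,0,0,0],[0,0,-0.002,0,0,0,0],[0,0,-0.002,0,0,0,0],[0,0,-0.002,0,0,0,0],[0,0,-0.002,0,0,0,0]]]}}

```text
time_s: 6.23
eef_pos: [0.5972, 0.1987, 0.143]
eef_rot: [0.001, 0.919, 0.394, 0.003]
wrist_force: [-1.1, 0.1, 10.2]
opening: 0.29
grasp_force: 60.6
```

A 10 N contact force shows the tip is on the cork. If I let go upright, the blade would fall toward a finger. So I'll first lean the file about 11° toward a corner, pivoting at its tip, and then release and withdraw along its axis.

>>> {"method": "carry_out", "body": {"plan": [[[-0.004,0.004,0,-0.028,-0.029,0,0],[-0.008,0.008,0,-0.056,-0.058,0,0],[-0.011,0.011,0,-0.084,-0.087,0,0],[-0.015,0.015,-0.001,-0.112,-0.116,0,0],[-0.019,0.018,-0.001,-0.138,-0.144,0,0]]]}}

```text
time_s: 6.65
eef_pos: [0.577, 0.2168, 0.1405]
eef_rot: [0.093, 0.914, 0.392, 0.041]
wrist_force: [0.2, -0.4, -1.1]
opening: 0.288
grasp_force: 59.4
```

>>> {"method": "carry_out", "body": {"plan": [[[0,0,0,0,0,0,0],[0,0,0,0,0,0,0],[0,0,0,0,0,0,0],[0,0,0,0,0,0,0],[0,0,0,0,0,0,0]]]}}

```text
time_s: 7.07
eef_pos: [0.5775, 0.2165, 0.1405]
eef_rot: [0.092, 0.915, 0.392, 0.041]
wrist_force: [-2.2, 2.6, 7.6]
opening: 0.289
grasp_force: 60.3
```

>>> {"method": "carry_out", "body": {"plan": [[[0,0,0,0,0,0,0.4],[0,0,0,0,0,0,0.5],[0,0,0,0,0,0,0.6],[0,0,0,0,0,0,0.8],[0,0,0,0,0,0,1]]]}}

```text
time_s: 7.48
eef_pos: [0.5766, 0.216, 0.139]
eef_rot: [0.092, 0.914, 0.392, 0.04]
wrist_force: [-0.5, -0.7, 0.0]
opening: 0.861
grasp_force: 0.0
```

>>> {"method": "carry_out", "body": {"plan": [[[0,0,0,0,0,0,1],[0,0,0,0,0,0,1],[0,0,0,0,0,0,1],[0,0,0,0,0,0,1],[0,0,0,0,0,0,1]]]}}

```text
time_s: 7.9
eef_pos: [0.5767, 0.2163, 0.1395]
eef_rot: [0.092, 0.914, 0.392, 0.04]
wrist_force: [1.3, -0.8, -0.1]
opening: 0.998
grasp_force: 0.0
```

Run:
```python
from h import *
snap("scene","pics/s6.png");snap("wrist","pics/w6.png")
i=cv2.imread("pics/s6.png")[90:300,330:530];j=cv2.imread("pics/w6.png")
cv2.imwrite("pics/m6.png",np.hstack([cv2.resize(i,(360,378)),cv2.copyMakeBorder(cv2.resize(j,(440,330)),0,48,0,0,0)]))
o=get_obs();print(o["wrist_force"],o["opening"],o["grasp_force"])
```

```text
[-0.20615869 -0.98804069 -0.1657113 ] 0.9981700496100366 0.0
```

View pics/m6.png

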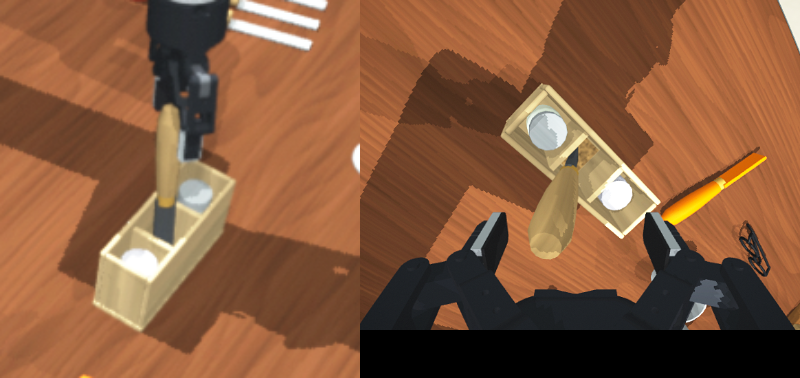

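The file is free and leaning in the corner. The wrist view has its handle end at (545,245), between the pads and a little toward the left one, so I'll withdraw upward with a slight shift that way.

>>> {"method": "carry_out", "body": {"plan": [[[-0.006,0.006,0.012,0,0,0,1],[-0.01,0.01,0.03,0,0,0,1],[-0.015,0.015,0.055,0,0,0,1],[-0.02,0.02,0.085,0,0,0,1],[-0.026,0.026,0.115,0,0,0,1]]]}}

```text
time_s: 8.42
eef_pos: [0.5497, 0.2427, 0.2562]
eef_rot: [0.092, 0.914, 0.392, 0.04]
wrist_force: [0.2, 0.2, 0.3]
opening: 0.999
grasp_force: 0.0
```

>>> {"method": "carry_out", "body": {"plan": [[[0,0,0.03,0,0,0,1],[0,0,0.06,0,0,0,1],[0,0,0.06,0,0,0,1],[0,0,0.06,0,0,0,1],[0,0,0.06,0,0,0,1]]]}}

```text
time_s: 8.83
eef_pos: [0.5501, 0.2426, 0.3147]
eef_rot: [0.092, 0.914, 0.392, 0.04]
wrist_force: [-0.1, -0.2, -1.0]
opening: 0.998
grasp_force: 0.0
```

Run:
```python
from h import *
snap("scene","pics/s7.png")
o=get_obs();print(o["wrist_force"],o["dq"])
```

```text
[-0.45099586  0.81738134 -0.73617259] [-0.00210933  0.01559048  0.01258802 -0.00121429 -0.00065765 -0.00121863]
```

View pics/s7.png

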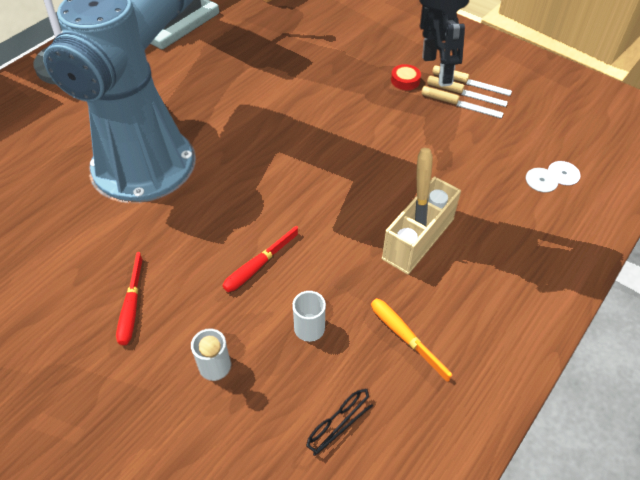

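The file stands in the middle cell at (424,185), both cups are upright, and the jar, tin and spectacles haven't moved. I'll check its end height and hand in.

Run:
```python
from h import *
P=np.load("pics/s7.npy")[145:225,410:436].reshape(-1,3);P=P[P[:,2]>.095]
t=P[P[:,2]>P[:,2].max()-.01].mean(0);print(P[:,2].max(),t)
if .18<P[:,2].max()<.212: print(hand_in())
```

```text
0.2023590151996908 [0.55930062 0.231225   0.19641232]
the job is handed in; nothing more can be done
None
```

The file is standing handle up in the caddy's empty middle cell, tip on the cork and leaning on the wall, with everything else still in place in the last picture; the job is handed in, but I got no verdict back.

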